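Run the lens carriage up to the collimator and lock it

TASK

The lens on the test bench has to go up to the collimator for its focus check. Push the cam lever round to its far stop so that the flat of the cam (its low point) frees the carriage, push the carriage forward until it is fully home against its end stop, then push the lever all the way back so that the cam locks the carriage there. Do not touch the lens or shift it in its cradle, and leave the things lying around the bench where they are.

Things in the scene. Friction and masses are not known exactly. Their poses are not given: they have to be found in the camera images.
- bench: Fixed lens test bench on a 3 mm mat: cast base 430 x 130 x 14 mm, nothing above 118 mm. Origin: underside, middle line of the rails, 150 mm ahead of the rear edge; x forward (the carriage's way to the black collimator tube fixed at x 123 to 282 mm), y left, z up. Coordinates and heights below are in this frame, in mm. Cam and lever are on the right (-y).
- carriage (a joint): Carriage travel in m: 0 back at the loading station (start), 0.060 home against the end stop. Aluminium plate 170 x 90 mm, top at 41, on rails; about 2.5 N friction, stays where left. Its right flank has two notches 60 mm apart: the round of the cam stands in the front one at the start and enters the rear one only at home (within 2 mm). Locked it has 2 mm play; do not force it.
- push_plate (a point): Centre (height 75) of the rear face of the upright push plate on the carriage's rear edge: the place to push, towards bench +x. Face 60 mm wide, from height 41 to 101, plate 12 mm thick; at the start at bench (-130, 0). Moves with the carriage. The lens begins about 38 to 46 mm ahead of the plate's front face.
- cam (a joint): Angle of cam and lever in rad, growing anticlockwise from above: 0 locked (near stop pin), 2.269 low point (far stop pin), the flat facing the carriage. Carriage free above 2.05, properly locked below 0.2. Cam plate: 48 mm steel disc, 14 mm thick, one flat 10 mm from the axis. Stiff (0.1 N m, 1.2 N at the handle), stays where left.
- cam_pivot (a point): On the cam's vertical axis, top of the cam plate, bench (-40, -60), height 40. Fixed. Two stop pins for the lever stand 30 mm behind and ahead of it, up to height 51.
- lever_handle (a point): Centre (height 75) of the upright round black handle at the lever's end: 18 mm across, height 52 to 97, 85 mm from the cam's axis. Locked: lever points to 205 degrees from bench +x, handle at (-117, -96). Low point: 335 degrees, handle at (37, -96). It swings between on the outer right side, by (-40, -145). Lever bar below: 14 mm wide, height 44 to 52.
- cradle (a point): Centre of the cradle on the carriage, on the axis of a lens lying in it, height 82, bench (-10, 0) at the start; two V saddles 70 mm apart. Moves with the carriage.
- lens_mid (a point): Middle of the lens, on its axis. Black lens barrel 131 mm long, 60 mm across at the widest, about 0.5 kg, lying loose in the saddles with its axis along bench x; its top at height 112. Not to be touched or shifted.
- lens: The same lens; origin at its middle on its axis, x along the axis towards the collimator.
- loupe: Black eye loupe, 44 mm across, 42 mm high, standing on the mat left of the bench; origin at the centre of its underside. Leave alone.
- retaining_ring: Black ring, 80 mm across, 10 mm high, on the mat left of the bench; origin at the centre of its underside. Leave alone.
- screwdriver: Screwdriver about 170 mm long, under 35 mm high, on the mat right of the lever's swing; origin on its underside. Leave alone.
- wood_block: Light wooden block 60 x 45 x 35 mm on the mat right of the bench, ahead of the lever; origin at the centre of its underside. Leave alone.
Mind the look-alikes: they are no part of the job. Leave any brown or red look-alike of the lens alone.

How it is judged:
By the outcome, as a careful person would: the job done as asked, in the order asked, and still so for the second after the job is handed in, with the robot touching nothing.
It also fails if it takes over 72 s, if anything falls off the work surface, if the arm or the gripper's body presses on something with over 40 N, if the wrist force passes 120 N, or if a joint passes its speed limit or range.

ROBOT

A 6-joint arm with a two-finger parallel gripper is mounted at the origin on the work surface. World frame = base frame: x ahead of the robot, y to its left, z up, the work surface at z = 0. Lengths are in m, angles in rad, forces in N, time in s.
With the tool pointing down it reaches from about 0.275 to 0.85 m from the base axis. Payload 5.2 kg.
Tool frame: the origin (TCP) lies on the centre line of the jaws, within the pads' length; the fingertips stand 14 mm ahead of it and the grasp point (between the pads) lies 5 mm behind it; z points along the fingers, y is the line along which they close (so a half turn about z gives the same grasp; the last joint's range is limited). The gripper opens to 85 mm and grips with 20 to 120 N. Pads are 22 mm wide; open, the fingers measure 114 mm over their backs; the gripper's body (76 mm by 85 mm) begins 54 mm behind the grasp point. The pads swing forward as they close: fully open they stand 13 mm farther back than shut.
Start: joints at [-1.477, 0.259, 1.535, -0, 1.348, -0.203], TCP at [0.161, -0.526, 0.245] pointing down, gripper open.
Joint ranges: [-3.14, 3.14], [-0.91, 2.08], [0.19, 2.58], [-1.22, 4.36], [0.22, 2.71], [-3.12, 3.12]. Speed limits (rad/s): [2.57, 2.57, 3.14, 3.14, 3.14, 3.14].

INTERFACE

Orientations are given as a unit quaternion [x, y, z, w].
In Python, from plant import manip gives the robot as it stands. The module is installed in compiled form; this text tells all that it offers.
- The arm moves only by the tool step_arm, never from a script. Its argument "series" is a list of rows, each an object of numbers: "gripper": the finger opening in mm, from 0 to 85.4; "dx", "dy", "dz": the shift along the tool's x, y, z in mm; "spin": the turn about the tool's z in degrees. In form: [{"gripper": .., "dx": .., "dy": .., "dz": .., "spin": ..}, ...]. A call has exactly 5 rows; each row is the pose to reach, as a shift and turn from the pose commanded when the call began, along the tool's axes at that moment; what a row does not reach only later rows make up. A row lasts 1/8 s, in which the tool goes at most 62.5 mm and 10.7 degrees, less where a joint would pass 70% of its speed; a pose out of reach is approached as far as the arm can. A call with a gripper value outside its range is refused whole. The fingers move at their own pace and stop on an object; "force" is the grip in N (left out, the last holds). Time passes only in rows, so rows that repeat a pose let the fingers close, or fill a call up. It gives the time, the measured TCP pose, the force, the opening and the grip force at its end, in the units of the state.
- manip.get_obs(): the state, without advancing time (a new reading comes with each control period).
- manip.snapshot(name): name is "scene" or "top"; returns a dict with "color" (480x640x3 uint8, blue, green, red), "vfov" (degrees; the focal length in pixels is half the picture's height over the tangent of half this angle, whatever the lens; pixels are square), "cx", "cy" (the principal point, pixels), "k1" (the pictures are not rectified: a ray, as slopes to the right and down, at radius r is drawn at 1 + k1 r^2 times it, then the intrinsics apply), "cam_to_world" (4x4, takes a point from camera to world coordinates). Camera axes: x right, y down, z forward; pixel columns grow to the right and rows downward; lengths in m; the calibration is good to about 2 mm. A picture is of the moment at which its call begins. There is no depth.
- manip.close_job(): hands the job in; it is judged then, once.
Trained networks look in a picture, given as the dict that the camera call returned (one of the last four; its "shot" number tells which), for a name from the list of things; names that differ only in an ending like _2 or _b are one class to them, and where a whole thing is asked for, a point or a joint stands for the part that bears it (a point fixed in the world has none). Each returns a list of dicts, best first, with "conf" (0 to 1); they miss things now and then, are a little off and sometimes report something else, mostly with a low value. They report only what shows in the picture. A call takes as long as a camera call. They do not tell look-alikes from the thing itself.
- manip.find_in(target, picture): "xyz" ([x, y, z] in m, in world coordinates, good to about 4 mm: the middle of the surface that is visible of it).
The state is a dict: "clock": time; "joint_positions": joint angles; "dq": joint speeds; "joint_efforts": joint torques, N m; "position": TCP position; "tool_rot": TCP orientation; "ft_force": force on the tool from outside, world axes, zero at the start; "torque": the same for the moment, N m; "gripper_width": finger opening in m; "grasp_force": force on a finger pad.
Only numpy, scipy, OpenCV 4.12 (cv2) and the standard library are available. Lean on these libraries where they do the work, as an engineer would, in place of code of your own. Each camera call takes 0.05 s, during which the arm holds its last target. There are 200 camera calls.

## Working session

There is one attempt and no reset: what is moved stays moved. The work goes in short steps, Python scripts to look and compute and a tool call to move; the robot and the scene stay as the last step left them, time stands still between calls to the robot, and variables do not carry over. Pictures are saved under pics/ and viewed, at most 10 in all, crops included, and the job is handed in when it is done.

Besides the shell and the picture viewer there is one more tool, called by a JSON object that holds its "op" and its "data", one argument or row to a line. step_arm: Moves the arm, as the interface text tells. Its arguments: {"type":"object","properties":{"series":{"type":"array","items":{"type":"object","properties":{"gripper":{"type":"number"},"dx":{"type":"number"},"dy":{"type":"number"},"dz":{"type":"number"},"spin":{"type":"number"}}}},"force":{"type":"number"}},"required":["series"]}

```bash
mkdir -p pics
cat > h.py <<'E'
import numpy as np,cv2
from plant import manip
def proj(s,P):
    T=np.linalg.inv(np.array(s["cam_to_world"]));p=T[:3,:3]@np.array(P,float)+T[:3,3]
    f=240/np.tan(np.radians(s["vfov"])/2);u=p[:2]/p[2];u=u*(1+s["k1"]*(u@u))
    return u*f+[s["cx"],s["cy"]]
E
python3 - <<'E'
from h import *
for n in("scene","top"):
    s=manip.snapshot(n);cv2.imwrite(f"pics/{n}0.png",s["color"])
    print(n,np.round(np.array(s["cam_to_world"])[:3,3],2))
    for t in["bench","push_plate","cam_pivot","lever_handle","cradle","lens_mid","loupe","retaining_ring","screwdriver","wood_block"]:
        for d in manip.find_in(t,s)[:2]: print(t,round(d["conf"],2),np.round(d["xyz"],3),proj(s,d["xyz"]).round())
o=manip.get_obs();print(o["position"],o["tool_rot"],o["clock"])
E
```

```text
scene [ 1.2  -0.3   0.82]
bench 0.83 [ 0.775 -0.018  0.032] [330. 310.]
push_plate 0.91 [0.549 0.012 0.056] [286. 218.]
cam_pivot 0.67 [ 0.772 -0.021  0.033] [328. 309.]
cam_pivot 0.25 [0.613 0.165 0.028] [363. 220.]
lever_handle 0.6 [ 0.563 -0.035  0.055] [269. 231.]
lever_handle 0.28 [ 0.756 -0.133  0.042] [269. 327.]
cradle 0.63 [0.553 0.019 0.051] [290. 220.]
lens_mid 0.97 [0.645 0.021 0.104] [313. 230.]
lens_mid 0.97 [0.466 0.23  0.051] [352. 163.]
loupe 0.75 [0.612 0.165 0.028] [363. 219.]
loupe 0.26 [0.648 0.021 0.105] [313. 231.]
retaining_ring 0.69 [0.728 0.13  0.012] [380. 267.]
screwdriver 0.74 [ 0.537 -0.213  0.023] [185. 267.]
wood_block 0.65 [ 0.752 -0.132  0.036] [269. 326.]
top [0.51 0.03 0.87]
bench 0.87 [0.714 0.003 0.021] [326. 192.]
push_plate 0.58 [0.555 0.052 0.042] [300. 272.]
cam_pivot 0.67 [0.712 0.003 0.017] [326. 193.]
lever_handle 0.74 [ 0.563 -0.03   0.05 ] [344. 268.]
cradle 0.89 [0.555 0.048 0.045] [303. 272.]
lens_mid 0.84 [0.695 0.28  0.055] [180. 197.]
lens_mid 0.71 [0.622 0.029 0.108] [313. 232.]
loupe 0.41 [ 0.526 -0.211  0.028] [438. 288.]
retaining_ring 0.79 [0.717 0.135 0.008] [260. 192.]
screwdriver 0.92 [ 0.525 -0.209  0.026] [437. 289.]
screwdriver 0.24 [0.554 0.05  0.042] [301. 272.]
wood_block 0.56 [ 0.739 -0.132  0.036] [395. 178.]
[ 0.16087607 -0.52595735  0.24531291] [ 9.89007250e-01  1.47867030e-01 -7.38390314e-06  1.05868253e-05] 1.1
```

View pics/scene0.png

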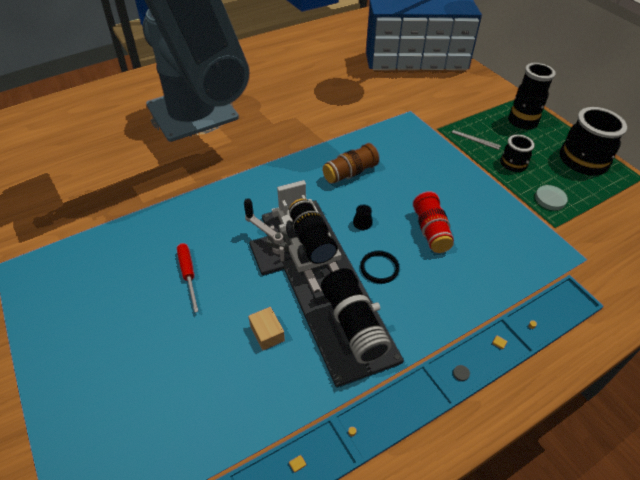

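View pics/top0.png

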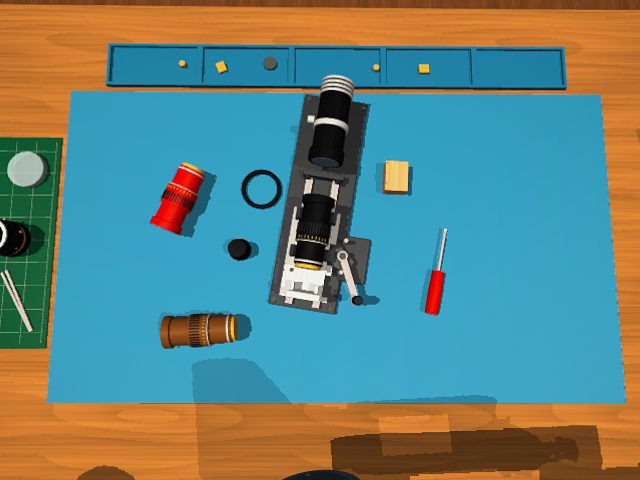

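The pictures show the bench running away from the robot. In the top picture the base corners are near (270,303), (336,313), (306,96) and (369,103), the handle top is at about (357,300) and the cam at (343,256). The lever is at its locked end. I'll fit the bench pose to these.

```bash
cat > fit.py <<'E'
from h import *
from scipy.optimize import least_squares
t=manip.snapshot("top");s=manip.snapshot("scene")
def W(p,b):
    c,d=np.cos(p[2]),np.sin(p[2]);b=np.array(b)/1000
    return [p[0]+c*b[0]-d*b[1],p[1]+d*b[0]+c*b[1],b[2]+.003]
pts=[(t,(-150,65,14),(270,303)),(t,(-150,-65,14),(336,313)),(t,(280,65,14),(306,96)),(t,(280,-65,14),(369,103)),
(t,(-117,-96,97),(357,300)),(s,(280,-65,14),(337,383)),(s,(280,65,14),(402,360)),(s,(-117,-96,97),(248,202))]
r=least_squares(lambda p:np.concatenate([proj(a,W(p,b))-c for a,b,c in pts]),[.65,.02,-.1],loss="soft_l1")
print(r.x,r.fun.reshape(-1,2).round(1))
p=r.x;np.save("p.npy",p)
for n,b in dict(plate=(-130,0,75),handle=(-117,-96,75),pivot=(-40,-60,40),low=(37,-96,75)).items():print(n,np.round(W(p,b),4))
im=cv2.resize(t["color"][90:320,250:385],None,fx=2.55,fy=2.55,interpolation=cv2.INTER_CUBIC)
def dot(b,col):
    u=(proj(t,W(p,b))-[250,90])*2.55;cv2.circle(im,(int(u[0]),int(u[1])),3,col,-1)
for b in[(-150,65,14),(-150,-65,14),(280,65,14),(280,-65,14)]:dot(b,(0,0,255))
for b in[(-117,-96,97),(-40,-60,55),(-130,30,101),(-130,-30,101),(-118,30,101),(-118,-30,101)]:dot(b,(0,255,0))
cv2.imwrite("pics/fit.png",im)
E
python3 fit.py
```

```text
[ 0.63454409  0.02510834 -0.15846279] [[-1.3  0.1]
 [-0.3  1.1]
 [-0.4 -3.1]
 [-0.5 -0.1]
 [ 1.7  0.2]
 [-1.8  2.4]
 [ 2.   0.1]
 [-1.  -1.6]]
plate [0.5062 0.0456 0.078 ]
handle [ 0.5039 -0.0512  0.078 ]
pivot [ 0.5856 -0.0278  0.043 ]
low [ 0.6559 -0.0755  0.078 ]
```

View pics/fit.png

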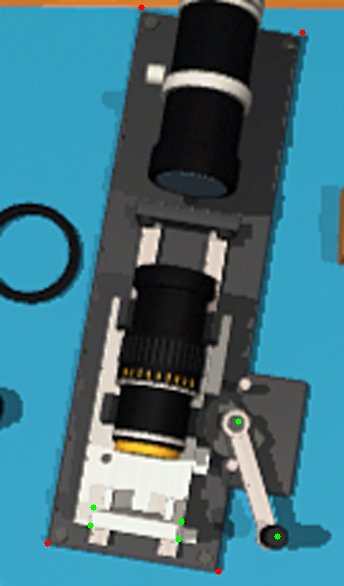

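```bash
cat > plan.py <<'E'
from h import *
import sys
# args: targets "bx,by,worldz,benchangle" (mm,deg), rows in tool frame of the present pose
p=np.load("p.npy");o=manip.get_obs()
q=o["tool_rot"];th=2*np.arctan2(q[1],q[0]);P=np.array(o["position"])*1e3
c,s=np.cos(p[2]),np.sin(p[2])
d=P[:2]-p[:2]*1e3
def wrap(a):return (a+180)%360-180
print("t",round(o["clock"],2),"bench",(c*d[0]+s*d[1]).round(1),(-s*d[0]+c*d[1]).round(1),"z",P[2].round(1),"ang",wrap(np.degrees(th-p[2])).round(1),"F",np.round(o["ft_force"],1),"w",round(o["gripper_width"]*1e3,1),"q",np.round(o["joint_positions"],2))
for a in sys.argv[1:]:
    x,y,z,g=map(float,a.split(","))
    w=p[:2]*1e3+[c*x-s*y,s*x+c*y];D=w-P[:2]
    sp=-wrap(g-np.degrees(th-p[2]))
    print(a,"dx %.1f dy %.1f dz %.1f spin %.1f"%(D@[np.cos(th),np.sin(th)],D@[np.sin(th),-np.cos(th)],P[2]-z,sp))
E
python3 plan.py -- 2>/dev/null; python3 plan.py ' -117,-96,200,25' ' -117,-96,85,25'
```

```text
t 1.2 bench -380.8 -618.9 z 245.3 ang 26.1 F [-0.8 -0.1 -0.5] w 85.7 q [-1.48  0.26  1.53  0.    1.35 -0.2 ]
t 1.2 bench -380.8 -618.9 z 245.3 ang 26.1 F [-0.8 -0.1 -0.5] w 85.7 q [-1.48  0.26  1.53  0.    1.35 -0.2 ]
 -117,-96,200,25 dx 466.8 dy -353.6 dz 45.3 spin 1.1
 -117,-96,85,25 dx 466.8 dy -353.6 dz 160.3 spin 1.1
```

{"op": "step_arm", "data": {
  "series": [
    {"gripper": 55,"dx": 30,"dy": -22,"dz": 0,"spin": 0},
    {"gripper": 55,"dx": 70,"dy": -53,"dz": 0,"spin": 1},
    {"gripper": 55,"dx": 112,"dy": -85,"dz": 0,"spin": 1},
    {"gripper": 55,"dx": 154,"dy": -117,"dz": 0,"spin": 1},
    {"gripper": 55,"dx": 196,"dy": -149,"dz": 0,"spin": 1}
  ]
}}

```text
clock: 1.82
position: [0.3055, -0.3248, 0.2455]
tool_rot: [0.99, 0.139, 0.0, 0.0]
ft_force: [1.1, -0.7, 0.2]
gripper_width: 0.0545
grasp_force: 0.0
```

{"op": "step_arm", "data": {
  "series": [
    {"gripper": 55,"dx": 44,"dy": -33,"dz": 0,"spin": 0},
    {"gripper": 55,"dx": 88,"dy": -66,"dz": 0,"spin": 0},
    {"gripper": 55,"dx": 132,"dy": -100,"dz": 0,"spin": 0},
    {"gripper": 55,"dx": 176,"dy": -133,"dz": 0,"spin": 0},
    {"gripper": 55,"dx": 220,"dy": -167,"dz": 0,"spin": 0}
  ]
}}

```text
clock: 2.45
position: [0.4712, -0.1034, 0.2456]
tool_rot: [0.99, 0.139, 0.0, 0.0]
ft_force: [0.9, -1.0, -0.1]
gripper_width: 0.055
grasp_force: 0.0
```

```bash
python3 plan.py ' -117,-96,150,25' ' -117,-96,85,25'
```

```text
t 2.45 bench -141.0 -152.7 z 245.6 ang 25.1 F [ 0.9 -1.  -0.1] w 55.0 q [-0.45  0.14  1.69 -0.    1.32  0.84]
 -117,-96,150,25 dx 45.8 dy -41.2 dz 95.6 spin 0.1
 -117,-96,85,25 dx 45.8 dy -41.2 dz 160.6 spin 0.1
```

{"op": "step_arm", "data": {
  "series": [
    {"gripper": 55,"dx": 23,"dy": -20,"dz": 20,"spin": 0},
    {"gripper": 55,"dx": 46,"dy": -41,"dz": 50,"spin": 0},
    {"gripper": 55,"dx": 46,"dy": -41,"dz": 85,"spin": 0},
    {"gripper": 55,"dx": 46,"dy": -41,"dz": 100,"spin": 0},
    {"gripper": 55,"dx": 46,"dy": -41,"dz": 100,"spin": 0}
  ]
}}

```text
clock: 3.08
position: [0.5025, -0.053, 0.1447]
tool_rot: [0.99, 0.139, -0.001, -0.0]
ft_force: [0.9, -0.4, 0.9]
gripper_width: 0.0551
grasp_force: 0.0
```

```bash
python3 plan.py ' -117,-96,85,25'
python3 - <<'E'
from h import *
s=manip.snapshot("scene");cv2.imwrite("pics/s1.png",cv2.resize(s["color"][130:300,190:360],None,fx=3.4,fy=3.4,interpolation=cv2.INTER_CUBIC))
E
```

```text
t 3.08 bench -118.0 -97.9 z 144.7 ang 25.1 F [ 0.9 -0.4  0.9] w 55.1 q [-0.33  0.27  1.78 -0.    1.09  0.97]
 -117,-96,85,25 dx 1.8 dy -1.3 dz 59.7 spin 0.1
```

View pics/s1.png

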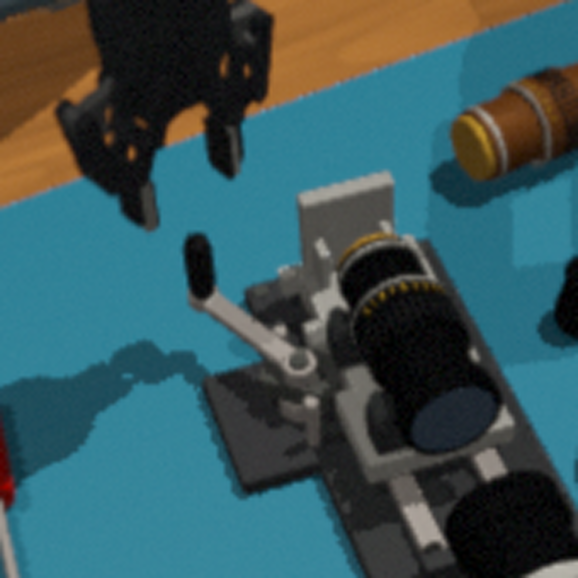

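The fingertips, at crop pixels (150,225) and (232,172), straddle the handle top at (197,240), so I can go down.

{"op": "step_arm", "data": {
  "series": [
    {"gripper": 55,"dx": 2,"dy": -1,"dz": 15,"spin": 0},
    {"gripper": 55,"dx": 2,"dy": -1,"dz": 35,"spin": 0},
    {"gripper": 55,"dx": 2,"dy": -1,"dz": 52,"spin": 0},
    {"gripper": 55,"dx": 2,"dy": -1,"dz": 60,"spin": 0},
    {"gripper": 55,"dx": 2,"dy": -1,"dz": 60,"spin": 0}
  ]
}}

```text
clock: 3.75
position: [0.5046, -0.0515, 0.0851]
tool_rot: [0.99, 0.139, -0.0, -0.0]
ft_force: [0.4, 0.1, 0.6]
gripper_width: 0.055
grasp_force: 0.0
```

{"op": "step_arm", "data": {
  "series": [
    {"gripper": 40,"dx": 0,"dy": 0,"dz": 0,"spin": 0},
    {"gripper": 30,"dx": 0,"dy": 0,"dz": 0,"spin": 0},
    {"gripper": 25,"dx": 0,"dy": 0,"dz": 0,"spin": 0},
    {"gripper": 25,"dx": 0,"dy": 0,"dz": 0,"spin": 0},
    {"gripper": 25,"dx": 0,"dy": 0,"dz": 0,"spin": 0}
  ],
  "force": 20
}}

```text
clock: 4.38
position: [0.5047, -0.0514, 0.0854]
tool_rot: [0.99, 0.139, 0.0, 0.0]
ft_force: [-0.3, -0.1, 0.8]
gripper_width: 0.0252
grasp_force: 0.0
```

```bash
cat > arc.py <<'E'
import sys,subprocess,numpy as np
z=sys.argv[1];T=[]
for a in map(float,sys.argv[2:]): # lever angle in bench frame deg
    r=np.radians(a);T.append(f" {-40+85*np.cos(r):.2f},{-60+85*np.sin(r):.2f},{z},{a-180:.1f}")
subprocess.run(["python3","plan.py"]+T)
E
python3 arc.py 83 205 212 219 226 233 240
```

```text
t 4.38 bench -116.1 -96.0 z 85.4 ang 25.1 F [-0.3 -0.1  0.8] w 25.2 q [-0.32  0.35  1.84  0.    0.95  0.97]
 -117.04,-95.92,83,25.0 dx -0.8 dy -0.5 dz 2.4 spin 0.1
 -112.08,-105.04,83,32.0 dx -0.2 dy 9.9 dz 2.4 spin -6.9
 -106.06,-113.49,83,39.0 dx 1.7 dy 20.1 dz 2.4 spin -13.9
 -99.05,-121.14,83,46.0 dx 4.8 dy 30.0 dz 2.4 spin -20.9
 -91.15,-127.88,83,53.0 dx 9.1 dy 39.5 dz 2.4 spin -27.9
 -82.50,-133.61,83,60.0 dx 14.5 dy 48.3 dz 2.4 spin -34.9
```

{"op": "step_arm", "data": {
  "series": [
    {"gripper": 25,"dx": 0,"dy": 10,"dz": 2,"spin": -7},
    {"gripper": 25,"dx": 2,"dy": 20,"dz": 2,"spin": -14},
    {"gripper": 25,"dx": 5,"dy": 30,"dz": 2,"spin": -21},
    {"gripper": 25,"dx": 9,"dy": 39,"dz": 2,"spin": -28},
    {"gripper": 25,"dx": 14,"dy": 48,"dz": 2,"spin": -35}
  ]
}}

```text
clock: 5.0
position: [0.5312, -0.0934, 0.0831]
tool_rot: [0.902, 0.432, -0.0, -0.001]
ft_force: [-0.7, 1.6, 1.1]
gripper_width: 0.0254
grasp_force: 0.7
```

```bash
python3 arc.py 83 240 247 254 261 268 275
```

```text
t 5.0 bench -83.3 -133.3 z 83.1 ang 60.3 F [-0.7  1.6  1.1] w 25.4 q [-0.38  0.4   1.76  0.    0.97  0.3 ]
 -82.50,-133.61,83,60.0 dx 0.1 dy 0.9 dz 0.1 spin 0.3
 -73.21,-138.24,83,67.0 dx 0.7 dy 11.3 dz 0.1 spin -6.7
 -63.43,-141.71,83,74.0 dx 2.6 dy 21.5 dz 0.1 spin -13.7
 -53.30,-143.95,83,81.0 dx 5.6 dy 31.4 dz 0.1 spin -20.7
 -42.97,-144.95,83,88.0 dx 9.9 dy 40.8 dz 0.1 spin -27.7
 -32.59,-144.68,83,95.0 dx 15.3 dy 49.7 dz 0.1 spin -34.7
```

{"op": "step_arm", "data": {
  "series": [
    {"gripper": 25,"dx": 1,"dy": 11,"dz": 0,"spin": -7},
    {"gripper": 25,"dx": 2.5,"dy": 21,"dz": 0,"spin": -14},
    {"gripper": 25,"dx": 5.5,"dy": 31,"dz": 0,"spin": -21},
    {"gripper": 25,"dx": 10,"dy": 40,"dz": 0,"spin": -28},
    {"gripper": 25,"dx": 15,"dy": 49,"dz": 0,"spin": -35}
  ]
}}

```text
clock: 5.62
position: [0.5785, -0.1127, 0.083]
tool_rot: [0.73, 0.683, -0.0, -0.001]
ft_force: [-1.5, 1.6, 0.8]
gripper_width: 0.025
grasp_force: 0.7
```

```bash
python3 arc.py 83 275 282 289 296 303 310
```

```text
t 5.62 bench -33.6 -144.9 z 83.0 ang 95.3 F [-1.5  1.6  0.8] w 25.0 q [-0.38  0.48  1.64 -0.    1.03 -0.32]
 -32.59,-144.68,83,95.0 dx 0.1 dy 1.0 dz -0.0 spin 0.3
 -22.33,-143.14,83,102.0 dx 0.7 dy 11.3 dz -0.0 spin -6.7
 -12.33,-140.37,83,109.0 dx 2.5 dy 21.6 dz -0.0 spin -13.7
 -2.74,-136.40,83,116.0 dx 5.6 dy 31.5 dz -0.0 spin -20.7
 6.29,-131.29,83,123.0 dx 9.9 dy 40.9 dz -0.0 spin -27.7
 14.64,-125.11,83,130.0 dx 15.2 dy 49.8 dz -0.0 spin -34.7
```

{"op": "step_arm", "data": {
  "series": [
    {"gripper": 25,"dx": 1,"dy": 11,"dz": 0,"spin": -7},
    {"gripper": 25,"dx": 2.5,"dy": 21,"dz": 0,"spin": -14},
    {"gripper": 25,"dx": 5.5,"dy": 31,"dz": 0,"spin": -21},
    {"gripper": 25,"dx": 10,"dy": 40,"dz": 0,"spin": -28},
    {"gripper": 25,"dx": 15,"dy": 49,"dz": 0,"spin": -35}
  ]
}}

```text
clock: 6.25
position: [0.6286, -0.1014, 0.0829]
tool_rot: [0.491, 0.871, -0.0, -0.001]
ft_force: [-2.4, -0.2, 0.6]
gripper_width: 0.0251
grasp_force: 0.7
```

```bash
python3 arc.py 83 310 317 324 330 335 338 341
```

```text
t 6.25 bench 14.1 -125.9 z 82.9 ang 130.3 F [-2.4 -0.2  0.6] w 25.1 q [-0.33  0.55  1.51 -0.    1.08 -0.88]
 14.64,-125.11,83,130.0 dx 0.2 dy 0.9 dz -0.1 spin 0.3
 22.17,-117.97,83,137.0 dx 0.8 dy 11.3 dz -0.1 spin -6.7
 28.77,-109.96,83,144.0 dx 2.6 dy 21.5 dz -0.1 spin -13.7
 33.61,-102.50,83,150.0 dx 5.2 dy 30.0 dz -0.1 spin -19.7
 37.04,-95.92,83,155.0 dx 8.0 dy 36.9 dz -0.1 spin -24.7
 38.81,-91.84,83,158.0 dx 9.9 dy 40.9 dz -0.1 spin -27.7
 40.37,-87.67,83,161.0 dx 12.1 dy 44.7 dz -0.1 spin -30.7
```

{"op": "step_arm", "data": {
  "series": [
    {"gripper": 25,"dx": 1,"dy": 11,"dz": 0,"spin": -7},
    {"gripper": 25,"dx": 2.5,"dy": 21,"dz": 0,"spin": -14},
    {"gripper": 25,"dx": 5,"dy": 29,"dz": 0,"spin": -20},
    {"gripper": 25,"dx": 8,"dy": 36,"dz": 0,"spin": -25},
    {"gripper": 25,"dx": 9,"dy": 38,"dz": 0,"spin": -25}
  ]
}}

```text
clock: 6.88
position: [0.6569, -0.0741, 0.0831]
tool_rot: [0.293, 0.956, -0.0, -0.0]
ft_force: [1.1, -1.4, -0.4]
gripper_width: 0.025
grasp_force: 0.7
```

{"op": "step_arm", "data": {
  "series": [
    {"gripper": 25,"dx": 0,"dy": 1,"dz": 0,"spin": 0},
    {"gripper": 25,"dx": 0,"dy": 2,"dz": 0,"spin": 0},
    {"gripper": 25,"dx": 0,"dy": 3,"dz": 0,"spin": 0},
    {"gripper": 25,"dx": 0,"dy": 3,"dz": 0,"spin": 0},
    {"gripper": 25,"dx": 0,"dy": 3,"dz": 0,"spin": 0}
  ]
}}

```text
clock: 7.5
position: [0.6584, -0.0715, 0.0833]
tool_rot: [0.292, 0.956, 0.0, -0.0]
ft_force: [-0.5, -1.7, -0.8]
gripper_width: 0.025
grasp_force: 0.6
```

```bash
python3 arc.py 83 335 338
```

```text
t 7.5 bench 38.8 -91.6 z 83.3 ang 155.1 F [-0.5 -1.7 -0.8] w 25.0 q [-0.28  0.59  1.44  0.    1.11 -1.25]
 37.04,-95.92,83,155.0 dx -0.2 dy -4.7 dz 0.3 spin 0.1
 38.81,-91.84,83,158.0 dx -0.1 dy -0.2 dz 0.3 spin -2.9
```

{"op": "step_arm", "data": {
  "series": [
    {"gripper": 25,"dx": 0,"dy": 1,"dz": 0,"spin": 0},
    {"gripper": 25,"dx": 0.5,"dy": 2,"dz": 0,"spin": 0},
    {"gripper": 25,"dx": 1,"dy": 3,"dz": 0,"spin": 0},
    {"gripper": 25,"dx": 1,"dy": 3,"dz": 0,"spin": 0},
    {"gripper": 25,"dx": 1,"dy": 3,"dz": 0,"spin": 0}
  ]
}}

```text
clock: 8.12
position: [0.6587, -0.071, 0.0833]
tool_rot: [0.292, 0.956, -0.002, -0.0]
ft_force: [-2.4, -9.6, -0.0]
gripper_width: 0.0251
grasp_force: 4.9
```

{"op": "step_arm", "data": {
  "series": [
    {"gripper": 30,"dx": 0,"dy": -3,"dz": 0,"spin": 0},
    {"gripper": 40,"dx": -1,"dy": -6,"dz": 0,"spin": 0},
    {"gripper": 40,"dx": -1,"dy": -6,"dz": 0,"spin": 0},
    {"gripper": 40,"dx": -1,"dy": -6,"dz": -20,"spin": 0},
    {"gripper": 40,"dx": -1,"dy": -6,"dz": -60,"spin": 0}
  ]
}}

```text
clock: 8.75
position: [0.6554, -0.0731, 0.1418]
tool_rot: [0.292, 0.956, 0.0, -0.002]
ft_force: [1.1, 0.1, 0.8]
gripper_width: 0.0401
grasp_force: 0.0
```

```bash
python3 plan.py ' 37,-96,200,155' ' -180,0,200,90' ' -180,0,85,90'
```

```text
t 8.75 bench 36.1 -93.7 z 141.8 ang 155.1 F [1.1 0.1 0.8] w 40.1 q [-0.28  0.53  1.38  0.    1.23 -1.26]
 37,-96,200,155 dx -1.8 dy -1.7 dz -58.2 spin 0.1
 -180,0,200,90 dx 235.5 dy -6.0 dz -58.2 spin 65.1
 -180,0,85,90 dx 235.5 dy -6.0 dz 56.8 spin 65.1
```

{"op": "step_arm", "data": {
  "series": [
    {"gripper": 20,"dx": 0,"dy": -2,"dz": -30,"spin": 0},
    {"gripper": 0,"dx": 10,"dy": -2,"dz": -58,"spin": 0},
    {"gripper": 0,"dx": 50,"dy": -3,"dz": -58,"spin": -8},
    {"gripper": 0,"dx": 95,"dy": -4,"dz": -58,"spin": -16},
    {"gripper": 0,"dx": 140,"dy": -5,"dz": -58,"spin": -25}
  ]
}}

```text
clock: 9.38
position: [0.5368, 0.0012, 0.2014]
tool_rot: [0.076, 0.997, 0.0, 0.0]
ft_force: [0.2, 0.1, 0.2]
gripper_width: -0.0002
grasp_force: 0.0
```

```bash
python3 plan.py ' -175,0,200,180' ' -165,0,85,180'
```

```text
t 9.38 bench -92.8 -39.0 z 201.4 ang -179.6 F [0.2 0.1 0.2] w -0.2 q [-0.21  0.27  1.63  0.    1.24 -1.62]
 -175,0,200,180 dx 82.0 dy 39.6 dz 1.4 spin 0.4
 -165,0,85,180 dx 72.0 dy 39.5 dz 116.4 spin 0.4
```

{"op": "step_arm", "data": {
  "series": [
    {"gripper": 0,"dx": 40,"dy": 20,"dz": 0,"spin": 0},
    {"gripper": 0,"dx": 80,"dy": 39.5,"dz": 0,"spin": 0},
    {"gripper": 0,"dx": 80,"dy": 39.5,"dz": 30,"spin": 0},
    {"gripper": 0,"dx": 80,"dy": 39.5,"dz": 75,"spin": 0},
    {"gripper": 0,"dx": 80,"dy": 39.5,"dz": 116,"spin": 0}
  ]
}}

```text
clock: 10.0
position: [0.4652, 0.0522, 0.0847]
tool_rot: [0.078, 0.997, 0.0, 0.001]
ft_force: [-0.3, -0.5, -1.1]
gripper_width: -0.0003
grasp_force: 0.0
```

```bash
python3 plan.py ' -145,0,80,180'
python3 - <<'E'
from h import *
for n in("scene","top"):
    s=manip.snapshot(n);c=s["color"][150:320,200:370] if n=="scene" else s["color"][180:350,240:410]
    cv2.imwrite(f"pics/{n}2.png",cv2.resize(c,None,fx=3.4,fy=3.4,interpolation=cv2.INTER_CUBIC))
E
```

```text
t 10.0 bench -171.5 0.0 z 84.7 ang -179.9 F [-0.3 -0.5 -1.1] w -0.3 q [-0.13  0.29  1.94  0.    0.91 -1.54]
 -145,0,80,180 dx -26.5 dy -0.1 dz 4.7 spin 0.1
```

View pics/scene2.png

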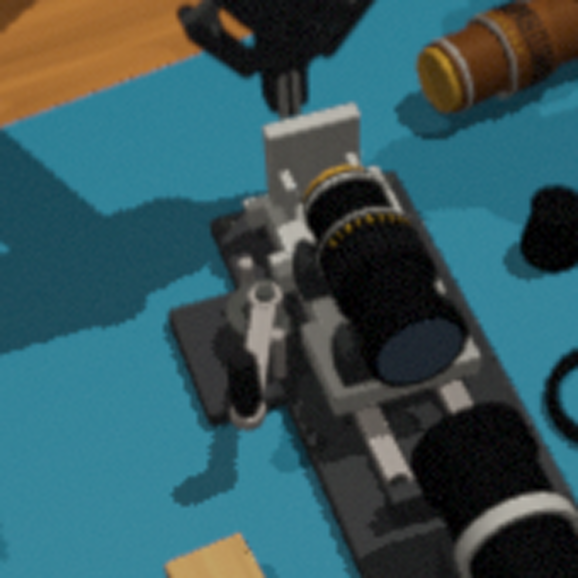

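The lever is at the far stop, with the handle at crop (245,385). The lens lies undisturbed and the closed fingers are behind the push plate. I'll push slowly.

{"op": "step_arm", "data": {
  "series": [
    {"gripper": 0,"dx": -8,"dy": 0,"dz": 3,"spin": 0},
    {"gripper": 0,"dx": -17,"dy": 0,"dz": 5,"spin": 0},
    {"gripper": 0,"dx": -22,"dy": 0,"dz": 5,"spin": 0},
    {"gripper": 0,"dx": -26,"dy": 0,"dz": 5,"spin": 0},
    {"gripper": 0,"dx": -29,"dy": 0,"dz": 5,"spin": 0}
  ]
}}

```text
clock: 10.72
position: [0.4941, 0.0471, 0.0806]
tool_rot: [0.078, 0.997, 0.0, 0.0]
ft_force: [-0.1, -0.9, 0.5]
gripper_width: 0.0001
grasp_force: 0.0
```

{"op": "step_arm", "data": {
  "series": [
    {"gripper": 0,"dx": -2,"dy": 0,"dz": 0,"spin": 0},
    {"gripper": 0,"dx": -4,"dy": 0,"dz": 0,"spin": 0},
    {"gripper": 0,"dx": -7,"dy": 0,"dz": 0,"spin": 0},
    {"gripper": 0,"dx": -10,"dy": 0,"dz": 0,"spin": 0},
    {"gripper": 0,"dx": -13,"dy": 0,"dz": 0,"spin": 0}
  ]
}}

```text
clock: 11.35
position: [0.5065, 0.0451, 0.0802]
tool_rot: [0.078, 0.997, -0.0, -0.0]
ft_force: [-2.9, 0.1, 0.4]
gripper_width: -0.0002
grasp_force: 1.4
```

```bash
python3 plan.py ' -81,0,80,180'
```

```text
t 11.35 bench -129.6 -0.5 z 80.2 ang -179.9 F [-2.9  0.1  0.4] w -0.2 q [-0.13  0.36  1.84 -0.    0.94 -1.54]
 -81,0,80,180 dx -48.6 dy 0.4 dz 0.2 spin 0.1
```

{"op": "step_arm", "data": {
  "series": [
    {"gripper": 0,"dx": -3.5,"dy": 0,"dz": 0,"spin": 0},
    {"gripper": 0,"dx": -7,"dy": 0,"dz": 0,"spin": 0},
    {"gripper": 0,"dx": -10.5,"dy": 0,"dz": 0,"spin": 0},
    {"gripper": 0,"dx": -14,"dy": 0,"dz": 0,"spin": 0},
    {"gripper": 0,"dx": -17.5,"dy": 0,"dz": 0,"spin": 0}
  ]
}}

```text
clock: 11.98
position: [0.5239, 0.0423, 0.0802]
tool_rot: [0.078, 0.997, -0.0, -0.0]
ft_force: [-3.2, -1.0, -1.5]
gripper_width: 0.0001
grasp_force: 1.4
```

{"op": "step_arm", "data": {
  "series": [
    {"gripper": 0,"dx": -3.5,"dy": 0,"dz": 0,"spin": 0},
    {"gripper": 0,"dx": -7,"dy": 0,"dz": 0,"spin": 0},
    {"gripper": 0,"dx": -10.5,"dy": 0,"dz": 0,"spin": 0},
    {"gripper": 0,"dx": -14,"dy": 0,"dz": 0,"spin": 0},
    {"gripper": 0,"dx": -17.5,"dy": 0,"dz": 0,"spin": 0}
  ]
}}

```text
clock: 12.6
position: [0.5413, 0.0396, 0.0803]
tool_rot: [0.078, 0.997, -0.0, -0.0]
ft_force: [-3.4, -0.9, -2.0]
gripper_width: -0.0001
grasp_force: 1.4
```

{"op": "step_arm", "data": {
  "series": [
    {"gripper": 0,"dx": -2,"dy": 0,"dz": 0,"spin": 0},
    {"gripper": 0,"dx": -4,"dy": 0,"dz": 0,"spin": 0},
    {"gripper": 0,"dx": -6,"dy": 0,"dz": 0,"spin": 0},
    {"gripper": 0,"dx": -7.5,"dy": 0,"dz": 0,"spin": 0},
    {"gripper": 0,"dx": -9,"dy": 0,"dz": 0,"spin": 0}
  ]
}}

```text
clock: 13.22
position: [0.5501, 0.0382, 0.0804]
tool_rot: [0.078, 0.997, 0.0, 0.0]
ft_force: [-3.3, -0.7, -0.8]
gripper_width: 0.0002
grasp_force: 1.3
```

```bash
python3 plan.py ' -81,0,80,180'
```

```text
t 13.22 bench -85.4 -0.3 z 80.4 ang -179.9 F [-3.3 -0.7 -0.8] w 0.2 q [-0.13  0.43  1.74  0.    0.98 -1.55]
 -81,0,80,180 dx -4.4 dy 0.3 dz 0.4 spin 0.1
```

{"op": "step_arm", "data": {
  "series": [
    {"gripper": 0,"dx": -1,"dy": 0,"dz": 0,"spin": 0},
    {"gripper": 0,"dx": -2,"dy": 0,"dz": 0,"spin": 0},
    {"gripper": 0,"dx": -3,"dy": 0,"dz": 0,"spin": 0},
    {"gripper": 0,"dx": -4,"dy": 0,"dz": 0,"spin": 0},
    {"gripper": 0,"dx": -5,"dy": 0,"dz": 0,"spin": 0}
  ]
}}

```text
clock: 13.85
position: [0.5544, 0.0375, 0.0803]
tool_rot: [0.078, 0.997, 0.0, -0.001]
ft_force: [-7.3, 0.1, 3.0]
gripper_width: 0.0001
grasp_force: 3.4
```

{"op": "step_arm", "data": {
  "series": [
    {"gripper": 0,"dx": -0.5,"dy": 0,"dz": 0,"spin": 0},
    {"gripper": 0,"dx": -1,"dy": 0,"dz": 0,"spin": 0},
    {"gripper": 0,"dx": -1,"dy": 0,"dz": 0,"spin": 0},
    {"gripper": 0,"dx": -1,"dy": 0,"dz": 0,"spin": 0},
    {"gripper": 0,"dx": -1,"dy": 0,"dz": 0,"spin": 0}
  ]
}}

```text
clock: 14.48
position: [0.5544, 0.0376, 0.0803]
tool_rot: [0.078, 0.997, 0.0, -0.002]
ft_force: [-8.4, -0.0, 4.4]
gripper_width: -0.0001
grasp_force: 4.0
```

```bash
python3 plan.py ' -81,0,80,180'
```

```text
t 14.47 bench -81.1 -0.4 z 80.3 ang -179.9 F [-8.4 -0.   4.4] w -0.1 q [-0.13  0.43  1.72 -0.    0.99 -1.55]
 -81,0,80,180 dx -0.1 dy 0.4 dz 0.3 spin 0.1
```

Stopped firmly at the predicted home position. I'll back off and return to the lever.

{"op": "step_arm", "data": {
  "series": [
    {"gripper": 0,"dx": 4,"dy": 0,"dz": 0,"spin": 0},
    {"gripper": 0,"dx": 20,"dy": 0,"dz": 0,"spin": 0},
    {"gripper": 0,"dx": 30,"dy": 0,"dz": -30,"spin": 0},
    {"gripper": 0,"dx": 30,"dy": 0,"dz": -80,"spin": 0},
    {"gripper": 0,"dx": 30,"dy": 0,"dz": -120,"spin": 0}
  ]
}}

```text
clock: 15.1
position: [0.5276, 0.042, 0.2028]
tool_rot: [0.078, 0.997, 0.0, 0.002]
ft_force: [0.8, 0.2, -1.3]
gripper_width: -0.0
grasp_force: 0.0
```

```bash
python3 plan.py ' 37,-96,200,155' ' 37,-96,83,155'
python3 - <<'E'
from h import *
s=manip.snapshot("scene");c=s["color"][150:320,200:370]
cv2.imwrite(f"pics/scene3.png",cv2.resize(c,None,fx=3.4,fy=3.4,interpolation=cv2.INTER_CUBIC))
E
```

```text
t 15.1 bench -108.2 -0.2 z 202.8 ang -179.9 F [ 0.8  0.2 -1.3] w -0.0 q [-0.13  0.25  1.65  0.    1.23 -1.55]
 37,-96,200,155 dx -145.1 dy -96.0 dz 2.8 spin 25.1
 37,-96,83,155 dx -145.1 dy -96.0 dz 119.8 spin 25.1
```

View pics/scene3.png

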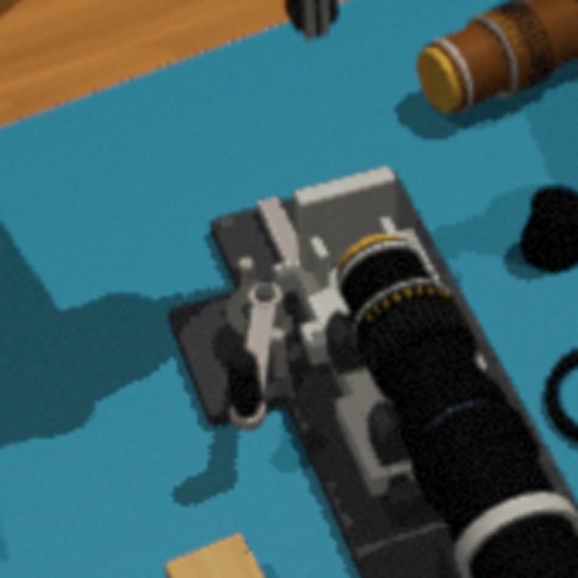

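The carriage is forward with the lens nose at the collimator, around crop (450,420). The lever is still at the far stop with the handle at (245,385). Next I go back over the handle.

{"op": "step_arm", "data": {
  "series": [
    {"gripper": 10,"dx": -30,"dy": -20,"dz": 0,"spin": 5},
    {"gripper": 30,"dx": -65,"dy": -44,"dz": 0,"spin": 11},
    {"gripper": 42,"dx": -105,"dy": -70,"dz": 0,"spin": 18},
    {"gripper": 42,"dx": -145,"dy": -96,"dz": 0,"spin": 25},
    {"gripper": 42,"dx": -145,"dy": -96,"dz": 20,"spin": 25}
  ]
}}

```text
clock: 15.78
position: [0.6588, -0.079, 0.1815]
tool_rot: [0.294, 0.956, -0.0, 0.004]
ft_force: [-0.5, 0.6, -0.7]
gripper_width: 0.0425
grasp_force: 0.0
```

```bash
python3 plan.py ' 37,-96,130,155' ' 37,-96,83,155'
```

```text
t 15.78 bench 40.4 -99.0 z 181.5 ang 154.9 F [-0.5  0.6 -0.7] w 42.5 q [-0.29  0.5   1.33 -0.    1.3  -1.26]
 37,-96,130,155 dx 4.3 dy 1.3 dz 51.5 spin -0.1
 37,-96,83,155 dx 4.3 dy 1.3 dz 98.5 spin -0.1
```

{"op": "step_arm", "data": {
  "series": [
    {"gripper": 42,"dx": 0,"dy": 0,"dz": 10,"spin": 0},
    {"gripper": 42,"dx": 0,"dy": 0,"dz": 20,"spin": 0},
    {"gripper": 42,"dx": 0,"dy": 0,"dz": 30,"spin": 0},
    {"gripper": 42,"dx": 0,"dy": 0,"dz": 30,"spin": 0},
    {"gripper": 42,"dx": 0,"dy": 0,"dz": 30,"spin": 0}
  ]
}}

```text
clock: 16.4
position: [0.6548, -0.0753, 0.1509]
tool_rot: [0.292, 0.956, -0.0, 0.0]
ft_force: [-0.8, 0.1, 0.3]
gripper_width: 0.0416
grasp_force: 0.0
```

```bash
python3 plan.py ' 37,-96,130,155' ' 37,-96,83,155'
```

```text
t 16.4 bench 35.8 -96.0 z 150.9 ang 155.1 F [-0.8  0.1  0.3] w 41.6 q [-0.28  0.52  1.38 -0.    1.24 -1.26]
 37,-96,130,155 dx -1.1 dy 0.5 dz 20.9 spin 0.1
 37,-96,83,155 dx -1.1 dy 0.5 dz 67.9 spin 0.1
```

{"op": "step_arm", "data": {
  "series": [
    {"gripper": 42,"dx": -1,"dy": 1.5,"dz": 15,"spin": 0},
    {"gripper": 42,"dx": -1,"dy": 1.5,"dz": 33,"spin": 0},
    {"gripper": 42,"dx": -1,"dy": 1.5,"dz": 51,"spin": 0},
    {"gripper": 42,"dx": -1,"dy": 1.5,"dz": 64,"spin": 0},
    {"gripper": 42,"dx": -1,"dy": 1.5,"dz": 68,"spin": 0}
  ]
}}

```text
clock: 17.02
position: [0.6554, -0.0746, 0.0805]
tool_rot: [0.292, 0.956, -0.0, -0.001]
ft_force: [0.4, -0.3, 0.8]
gripper_width: 0.0421
grasp_force: 0.0
```

{"op": "step_arm", "data": {
  "series": [
    {"gripper": 36,"dx": 0,"dy": 0,"dz": 0,"spin": 0},
    {"gripper": 28,"dx": 0,"dy": 0,"dz": 0,"spin": 0},
    {"gripper": 25,"dx": 0,"dy": 0,"dz": 0,"spin": 0},
    {"gripper": 25,"dx": 0,"dy": 0,"dz": 0,"spin": 0},
    {"gripper": 25,"dx": 0,"dy": 0,"dz": 0,"spin": 0}
  ]
}}

```text
clock: 17.65
position: [0.6563, -0.0748, 0.0826]
tool_rot: [0.292, 0.956, 0.0, 0.0]
ft_force: [0.7, -0.1, -0.2]
gripper_width: 0.0251
grasp_force: 0.0
```

```bash
python3 arc.py 83 335 328 321 314 307 300
```

```text
t 17.65 bench 37.2 -95.3 z 82.6 ang 155.1 F [ 0.7 -0.1 -0.2] w 25.1 q [-0.28  0.59  1.44  0.    1.11 -1.26]
 37.04,-95.92,83,155.0 dx -0.1 dy -0.7 dz -0.4 spin 0.1
 32.08,-105.04,83,148.0 dx 0.6 dy -11.0 dz -0.4 spin 7.1
 26.06,-113.49,83,141.0 dx 2.5 dy -21.2 dz -0.4 spin 14.1
 19.05,-121.14,83,134.0 dx 5.6 dy -31.1 dz -0.4 spin 21.1
 11.15,-127.88,83,127.0 dx 9.9 dy -40.6 dz -0.4 spin 28.1
 2.50,-133.61,83,120.0 dx 15.4 dy -49.4 dz -0.4 spin 35.1
```

{"op": "step_arm", "data": {
  "series": [
    {"gripper": 25,"dx": 0.5,"dy": -11,"dz": 0,"spin": 7},
    {"gripper": 25,"dx": 2.5,"dy": -21,"dz": 0,"spin": 14},
    {"gripper": 25,"dx": 5.5,"dy": -31,"dz": 0,"spin": 21},
    {"gripper": 25,"dx": 10,"dy": -40,"dz": 0,"spin": 28},
    {"gripper": 25,"dx": 15,"dy": -49,"dz": 0,"spin": 35}
  ]
}}

```text
clock: 18.27
position: [0.6164, -0.1069, 0.0824]
tool_rot: [0.568, 0.823, 0.0, 0.0]
ft_force: [0.6, 1.6, -0.5]
gripper_width: 0.0251
grasp_force: 0.7
```

```bash
python3 arc.py 83 300 293 286 279 272 265
```

```text
t 18.27 bench 2.9 -133.2 z 82.4 ang 119.9 F [ 0.6  1.6 -0.5] w 25.1 q [-0.35  0.53  1.54  0.    1.06 -0.71]
 2.50,-133.61,83,120.0 dx -0.2 dy -0.5 dz -0.6 spin -0.1
 -6.79,-138.24,83,113.0 dx 0.5 dy -10.9 dz -0.6 spin 6.9
 -16.57,-141.71,83,106.0 dx 2.3 dy -21.1 dz -0.6 spin 13.9
 -26.70,-143.95,83,99.0 dx 5.4 dy -31.0 dz -0.6 spin 20.9
 -37.03,-144.95,83,92.0 dx 9.7 dy -40.5 dz -0.6 spin 27.9
 -47.41,-144.68,83,85.0 dx 15.1 dy -49.3 dz -0.6 spin 34.9
```

{"op": "step_arm", "data": {
  "series": [
    {"gripper": 25,"dx": 0.5,"dy": -11,"dz": 0,"spin": 7},
    {"gripper": 25,"dx": 2.5,"dy": -21,"dz": 0,"spin": 14},
    {"gripper": 25,"dx": 5.5,"dy": -31,"dz": 0,"spin": 21},
    {"gripper": 25,"dx": 10,"dy": -40,"dz": 0,"spin": 28},
    {"gripper": 25,"dx": 15,"dy": -49,"dz": 0,"spin": 35}
  ]
}}

```text
clock: 18.9
position: [0.5655, -0.1107, 0.0826]
tool_rot: [0.789, 0.614, 0.0, 0.001]
ft_force: [1.6, -0.0, 0.1]
gripper_width: 0.0248
grasp_force: 0.7
```

```bash
python3 arc.py 83 265 258 251 244 237 230
```

```text
t 18.9 bench -46.7 -145.0 z 82.6 ang 84.8 F [ 1.6 -0.   0.1] w 24.8 q [-0.39  0.46  1.67  0.    1.01 -0.14]
 -47.41,-144.68,83,85.0 dx 0.2 dy -0.7 dz -0.4 spin -0.2
 -57.67,-143.14,83,78.0 dx 0.9 dy -11.1 dz -0.4 spin 6.8
 -67.67,-140.37,83,71.0 dx 2.7 dy -21.3 dz -0.4 spin 13.8
 -77.26,-136.40,83,64.0 dx 5.8 dy -31.2 dz -0.4 spin 20.8
 -86.29,-131.29,83,57.0 dx 10.1 dy -40.6 dz -0.4 spin 27.8
 -94.64,-125.11,83,50.0 dx 15.5 dy -49.5 dz -0.4 spin 34.8
```

{"op": "step_arm", "data": {
  "series": [
    {"gripper": 25,"dx": 1,"dy": -11,"dz": 0,"spin": 7},
    {"gripper": 25,"dx": 2.5,"dy": -21,"dz": 0,"spin": 14},
    {"gripper": 25,"dx": 5.5,"dy": -31,"dz": 0,"spin": 21},
    {"gripper": 25,"dx": 10,"dy": -40,"dz": 0,"spin": 28},
    {"gripper": 25,"dx": 15,"dy": -49,"dz": 0,"spin": 35}
  ]
}}

```text
clock: 19.52
position: [0.5216, -0.0846, 0.0827]
tool_rot: [0.937, 0.348, 0.001, 0.001]
ft_force: [2.2, -0.3, -0.3]
gripper_width: 0.025
grasp_force: 0.7
```

```bash
python3 arc.py 83 230 223 216 210 205 202
```

```text
t 19.52 bench -94.2 -126.1 z 82.7 ang 49.8 F [ 2.2 -0.3 -0.3] w 25.0 q [-0.37  0.39  1.79 -0.    0.96  0.49]
 -94.64,-125.11,83,50.0 dx 0.5 dy -1.0 dz -0.3 spin -0.2
 -102.17,-117.97,83,43.0 dx 1.1 dy -11.4 dz -0.3 spin 6.8
 -108.77,-109.96,83,36.0 dx 2.9 dy -21.6 dz -0.3 spin 13.8
 -113.61,-102.50,83,30.0 dx 5.5 dy -30.1 dz -0.3 spin 19.8
 -117.04,-95.92,83,25.0 dx 8.3 dy -37.0 dz -0.3 spin 24.8
 -118.81,-91.84,83,22.0 dx 10.3 dy -40.9 dz -0.3 spin 27.8
```

{"op": "step_arm", "data": {
  "series": [
    {"gripper": 25,"dx": 1,"dy": -11,"dz": 0,"spin": 7},
    {"gripper": 25,"dx": 3,"dy": -21,"dz": 0,"spin": 14},
    {"gripper": 25,"dx": 5.5,"dy": -29.5,"dz": 0,"spin": 20},
    {"gripper": 25,"dx": 8.5,"dy": -36.5,"dz": 0,"spin": 25},
    {"gripper": 25,"dx": 9.5,"dy": -39,"dz": 0,"spin": 25}
  ]
}}

```text
clock: 20.15
position: [0.5028, -0.0485, 0.0825]
tool_rot: [0.99, 0.14, 0.0, 0.0]
ft_force: [-0.5, -1.2, -0.6]
gripper_width: 0.0253
grasp_force: 0.7
```

{"op": "step_arm", "data": {
  "series": [
    {"gripper": 25,"dx": 0,"dy": -1,"dz": 0,"spin": 0},
    {"gripper": 25,"dx": 0.5,"dy": -2,"dz": 0,"spin": 0},
    {"gripper": 25,"dx": 1,"dy": -3,"dz": 0,"spin": 0},
    {"gripper": 25,"dx": 1,"dy": -4,"dz": 0,"spin": 0},
    {"gripper": 25,"dx": 1,"dy": -4,"dz": 0,"spin": 0}
  ]
}}

```text
clock: 20.78
position: [0.5031, -0.0457, 0.0823]
tool_rot: [0.99, 0.139, 0.0, 0.001]
ft_force: [-1.8, -6.2, -0.5]
gripper_width: 0.025
grasp_force: 3.2
```

```bash
python3 arc.py 83 205 202
```

```text
t 20.77 bench -118.7 -90.7 z 82.3 ang 25.1 F [-1.8 -6.2 -0.5] w 25.0 q [-0.31  0.35  1.85 -0.    0.94  0.98]
 -117.04,-95.92,83,25.0 dx -0.7 dy 5.4 dz -0.7 spin 0.1
 -118.81,-91.84,83,22.0 dx -0.6 dy 1.0 dz -0.7 spin 3.1
```

{"op": "step_arm", "data": {
  "series": [
    {"gripper": 25,"dx": 0,"dy": -1,"dz": 0,"spin": 0},
    {"gripper": 25,"dx": 0,"dy": -1.5,"dz": 0,"spin": 0},
    {"gripper": 25,"dx": 0,"dy": -1.5,"dz": 0,"spin": 0},
    {"gripper": 30,"dx": 0,"dy": 3,"dz": 0,"spin": 0},
    {"gripper": 42,"dx": 0,"dy": 6,"dz": 0,"spin": 0}
  ]
}}

```text
clock: 21.4
position: [0.5046, -0.0501, 0.0823]
tool_rot: [0.99, 0.139, 0.0, -0.0]
ft_force: [0.1, -0.4, -0.4]
gripper_width: 0.0423
grasp_force: 0.0
```

{"op": "step_arm", "data": {
  "series": [
    {"gripper": 42,"dx": 0,"dy": 0,"dz": 0,"spin": 0},
    {"gripper": 42,"dx": 0,"dy": 0,"dz": -15,"spin": 0},
    {"gripper": 42,"dx": 0,"dy": 0,"dz": -45,"spin": 0},
    {"gripper": 42,"dx": 0,"dy": 0,"dz": -90,"spin": 0},
    {"gripper": 42,"dx": -30,"dy": 10,"dz": -120,"spin": 0}
  ]
}}

```text
clock: 22.02
position: [0.4799, -0.0678, 0.2055]
tool_rot: [0.99, 0.14, 0.002, 0.001]
ft_force: [-0.4, -0.7, -0.0]
gripper_width: 0.0424
grasp_force: 0.0
```

{"op": "step_arm", "data": {
  "series": [
    {"gripper": 42,"dx": -40,"dy": 30,"dz": 0,"spin": 0},
    {"gripper": 42,"dx": -80,"dy": 60,"dz": 0,"spin": 0},
    {"gripper": 42,"dx": -115,"dy": 87,"dz": 0,"spin": 0},
    {"gripper": 42,"dx": -130,"dy": 100,"dz": 0,"spin": 0},
    {"gripper": 42,"dx": -130,"dy": 100,"dz": 0,"spin": 0}
  ]
}}

```text
clock: 22.65
position: [0.3806, -0.2009, 0.2033]
tool_rot: [0.99, 0.138, 0.001, 0.001]
ft_force: [1.2, -0.2, 0.2]
gripper_width: 0.0419
grasp_force: 0.0
```

Run:
```python
from h import *
for n,a in(("scene",np.s_[130:340,160:440]),("top",np.s_[90:330,150:460])):
    s=manip.snapshot(n);c=s["color"][a]
    cv2.imwrite(f"pics/{n}4.png",cv2.resize(c,None,fx=2.5,fy=2.5,interpolation=cv2.INTER_CUBIC))
```

```text
(no output)
```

View pics/scene4.png

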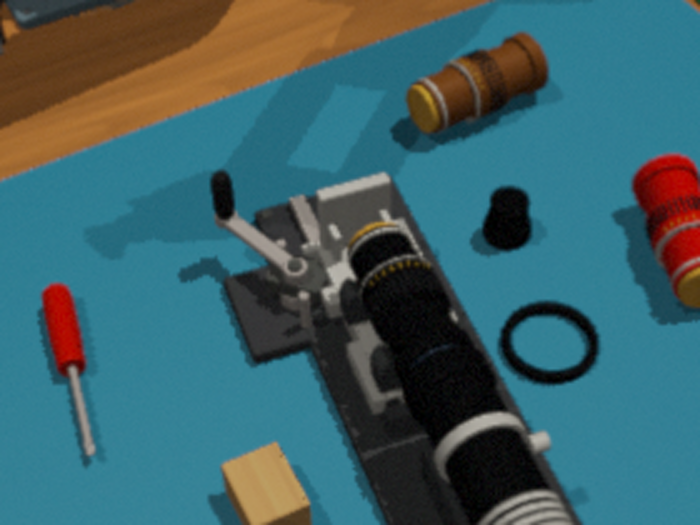

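View pics/top4.png

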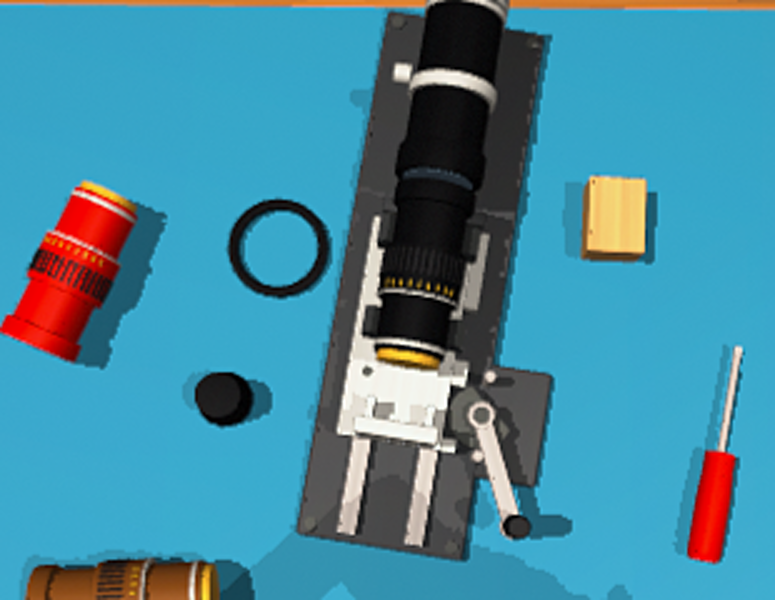

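The final pictures show the carriage home with the lens at the collimator, at top crop (437,180). The lever is back against the near pin with its handle at (516,526), and the loose items are where they were.

```bash
python3 -c "from plant import manip;print(manip.close_job())"
```

```text
the job is handed in; nothing more can be done
None
```

The job is handed in at about 23 s: the carriage was pushed home against its end stop, then the cam lever was pushed back to its near stop to lock it; in the final pictures the lens sits in its cradle and the loose items look unmoved.

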